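# Roll a sample jar up the scanner gutter and start the scan

## Task

With a fingertip, gently push the orange-capped jar that lies at the foot of the sloped gutter up the slope and over the crest, so that it drops against the end stop and cannot roll back; do not lift or carry it. Only when it rests at the stop, press the green button all the way down and let it go. Leave the red button and everything else on the bench alone.

Things in the scene. Friction and masses are not known exactly. Their poses are not given: they have to be found in the camera images.
- jar: The jar to push: closed amber cylinder, white label band, orange cap, 50 mm in diameter throughout, 74 mm long, 90 to 180 g. Origin at its centre; own y axis along its length (cap at +y). Lies across the gutter, free to roll along it; starts resting against the foot lip, its centre at about x = -113, z = 48 mm of gutter.
- gutter: Fixed aluminium gutter ending in a white scanner box; place and yaw vary. Origin on the bench; x level along the gutter, uphill towards the scanner; y across, z up. In mm: floor rises at 8 degrees from x = -130, z = 20 (foot) to the crest at x = 33, z = 43, then dips at 12 degrees to the end stop at x = 86. Side walls: 14 high above the floor, 4 thick, 80 apart inside.
- ramp: The rising part of the gutter, fixed. Origin on its floor, mid-width, at the inner face of the black foot lip (10 mm high above the floor, 6 mm thick); x points up the 8 degree slope, y across, z square to the floor. The jar's centre is 25 mm above this floor. A fingertip 15 to 25 mm above the floor clears lip and walls and meets the jar near mid-height.
- seat (a point): Where the jar's centre is when it rests in the dip against the end stop, mid-width: x = 61, y = 0, z = 63 mm in the frame of gutter. The jar has 3 mm play to either side.
- green_button_top (a point): Centre of the top of the green push button, 36 mm in diameter, on a grey box 75 x 75 x 30 mm fixed to the bench with a round black housing 52 mm wide and 12 mm high on top. The button's top is 52 mm above the bench at rest. Press straight down: 6 mm travel, about 5 N when fully down (rigid beyond), springs back.
- green_button (a joint): Travel of the green button: 0 up, 0.006 m fully down.
- red_button_top (a point): Centre of the top of the red push button, same make as the green one; not to be pressed. The two boxes may change places.
- red_button (a joint): Travel of the red button: 0 up, 0.006 m fully down.
- spare_jar: Bystander: jar like the first with a blue cap, standing upright beside the gutter, 50 mm in diameter, 74 mm high. Origin at its underside.
- beaker: Bystander: open glass beaker, 66 mm across, 85 mm high, beside the gutter on its other side. Origin at its underside.
- reagent: Bystander: amber bottle with a black cap, 72 mm across, 150 mm high. Origin at its underside.
- wash: Bystander: white bottle with a red cap, 70 mm across, 160 mm high. Origin at its underside.
- spatula: Bystander: steel spatula 180 mm long lying on the bench. Origin at its underside.
- crest (a point): Top of the slope, on the gutter floor, mid-width. Once the jar's centre is past it the jar rolls down to the stop by itself; let go before that and it rolls back to the foot.
- stop (a point): Middle of the top edge of the black end stop, on the upright face that the jar comes to rest against, 85 mm above the bench. The scanner box behind it is as high, 104 mm wide, and reaches 76 mm farther.
Not all that is in view belongs to the job. Leave any turquoise look-alike of the part that bears green_button_top alone.

How it is judged:
By the outcome, as a careful person would: the job done as asked, in the order asked, and still so for the second after the job is handed in, with the robot touching nothing.
It also fails if it takes over 51 s, if anything falls off the work surface, if the arm or the gripper's body presses on something with over 40 N, if the wrist force passes 120 N, or if a joint passes its speed limit or range.

## Robot

A 6-joint arm with a two-finger parallel gripper is mounted at the origin on the work surface. World frame = base frame: x ahead of the robot, y to its left, z up, the work surface at z = 0. Lengths are in m, angles in rad, forces in N, time in s.
With the tool pointing down it reaches from about 0.25 to 0.8 m from the base axis. Payload 3.9 kg.
Tool frame: the origin (TCP) lies at the very end of the fingers, on their centre line; the grasp point (between the pads) lies 19 mm behind it; z points along the fingers, y is the line along which they close (so a half turn about z gives the same grasp; the last joint's range is limited). The gripper opens to 85 mm and grips with 20 to 120 N. Pads are 22 mm wide; open, the fingers measure 114 mm over their backs; the gripper's body (76 mm by 85 mm) begins 54 mm behind the grasp point. The pads swing forward as they close: fully open they stand 13 mm farther back than shut.
Start: joints at [-1.134, 0.26, -0.138, 1.173, 0, 1.571], TCP at [0.222, -0.476, 0.196] pointing down, gripper open.
Joint ranges: [-2.78, 2.78], [-0.83, 1.72], [-1.28, 1.37], [-1.9, 2.12], [-1.57, 1.48], [-3.14, 3.14]. Speed limits (rad/s): [2.57, 2.57, 3.14, 3.14, 3.14, 3.14].

## Interface

Orientations are given as a unit quaternion [w, x, y, z].
In Python, from rig import monitor, capture, workorder gives the robot as it stands. The module is installed in compiled form; this text tells all that it offers.
- The arm moves only by the shell command python3 -m crank 'ROWS'. ROWS is JSON, a list of rows, each a list of 5 numbers: the shift along the tool's x, y, z in mm, then the turn about the tool's z in degrees, then the finger opening in mm, from 0 to 85.4. A call has 1 to 10 rows; each row is the pose to reach, as a shift and turn from the pose commanded when the call began, along the tool's axes at that moment; what a row does not reach only later rows make up. A row lasts 1/10 s, in which the tool goes at most 50 mm and 8.59 degrees, less where a joint would pass 70% of its speed; a pose out of reach is approached as far as the arm can. A call with a gripper value outside its range is refused whole. The fingers move at their own pace and stop on an object; the grip force is fixed at half the most. Time passes only in rows, so rows that repeat a pose let the fingers close. It gives the time, the measured TCP pose, the force, the opening and the grip force at its end, in the units of the state.
- monitor.state(): the state, without advancing time (a new reading comes with each control period).
- capture(name): name is "scene" or "top" or "wrist"; returns a dict with "image" (420x560x3 uint8, red, green, blue), "depth" (420x560 float32, m along the optical axis (not along the pixel's ray), 0 where there is no reading), "fx", "fy", "cx", "cy" (pixels), "camera_from_world" (4x4, takes a point from world to camera coordinates); the wrist camera has in their place "tool_from_camera" (4x4, takes a point from camera to tool coordinates, whose origin is the TCP and whose axes are the flange's). Camera axes: x right, y down, z forward; pixel columns grow to the right and rows downward; lengths in m; the calibration is good to about 2 mm. A picture is of the moment at which its call begins: read the wrist's pose just before it.
- workorder.close_job(): hands the job in; it is judged then, once.
The state is a dict: "time_s": time; "joint_pos": joint angles; "joint_velocities": joint speeds; "joint_efforts": joint torques, N m; "eef_pos": TCP position; "tcp_rot": TCP orientation; "wrist_force": force on the tool from outside, world axes, zero at the start; "ft_torque": the same for the moment, N m; "grip_width": finger opening in m; "gripper_force": force on a finger pad.
Only numpy, scipy, OpenCV 4.12 (cv2) and the standard library are available. Lean on these libraries where they do the work, as an engineer would, in place of code of your own. Each camera call takes 0.05 s, during which the arm holds its last target. There are 200 camera calls.

## Working session

There is one attempt and no reset: what is moved stays moved. The work goes in short steps, Python scripts to look and compute and a shell command to move; the robot and the scene stay as the last step left them, time stands still between calls to the robot, and variables do not carry over. Pictures are saved under pics/ and viewed, at most 10 in all, crops included, and the job is handed in when it is done.

```bash
mkdir -p pics
cat > h.py <<'E'
import numpy as np, cv2
from rig import monitor, capture, workorder
def world(c):
    d=c["depth"]; v,u=np.mgrid[:d.shape[0],:d.shape[1]]
    P=np.stack([(u-c["cx"])/c["fx"]*d,(v-c["cy"])/c["fy"]*d,d],-1)
    T=np.linalg.inv(c["camera_from_world"]); return P@T[:3,:3].T+T[:3,3]
E
python3 - <<'E'
from h import *
for n in ("top","scene"):
    c=capture(n); np.savez(n+".npz",**c); cv2.imwrite(f"pics/{n}.png",c["image"][:,:,::-1])
s=monitor.state(); print(s["eef_pos"],s["tcp_rot"],s["time_s"],s["wrist_force"],s["grip_width"])
E
```

```text
[ 0.22179513 -0.47509882  0.19503252] [-8.73958777e-04  9.76252169e-01  2.16635407e-01 -1.96991116e-04] 0.1 [-0.08567639  0.55658549 -0.42170388] 0.08537389081084805
```

View pics/top.png

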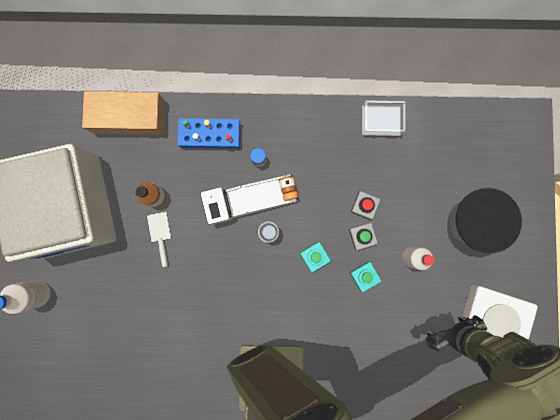

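View pics/scene.png

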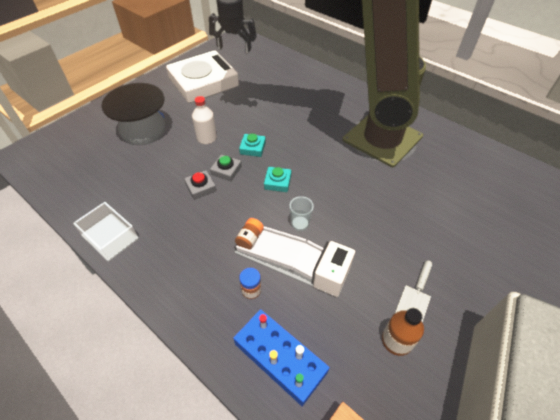

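The top view shows the jar at (288,188) at the gutter foot, with the scanner at (214,205). Candidates for the green button are the grey box at (364,237) and the turquoise look-alikes at (316,257) and (366,277); red is at (367,205). I choose the grey box at (364,237).

Run:
```python
from h import *
c=dict(np.load("top.npz")); W=world(c); im=c["image"]
hsv=cv2.cvtColor(im,cv2.COLOR_RGB2HSV); z=W[...,2]
vv,uu=np.mgrid[:420,:560]
def box(a,b,x,y): return (uu>=a)&(uu<=b)&(vv>=x)&(vv<=y)
def rep(n,m): print(n,m.sum(),W[m].mean(0).round(4),"ext",np.ptp(W[m],axis=0).round(3))
h,s,v=[hsv[...,i].astype(int) for i in range(3)]
rep("green",box(352,376,225,249)&(h>45)&(h<80)&(s>120)&(z>.04)) 
rep("red",box(355,380,192,217)&((h<8)|(h>172))&(s>120)&(z>.04))
rep("blue cap",box(245,272,145,170)&(h>100)&(h<125)&(s>120)&(z>.06))
rep("beaker",box(255,282,220,245)&(z>.06))
print("fx",c["fx"])
# gutter: scanner top
g=box(195,235,180,228)&(z>.079)&(z<.092); rep("scanner",g)
r=cv2.minAreaRect(W[g][:,:2].astype(np.float32)); print(r, cv2.boxPoints(r).round(3).tolist())
g=box(195,305,165,228)&(z>.012); r=cv2.minAreaRect(W[g][:,:2].astype(np.float32)); print("whole",r,cv2.boxPoints(r).round(3).tolist())
j=box(270,305,168,208)&(z>.05); rep("jar",j); r=cv2.minAreaRect(W[j][:,:2].astype(np.float32)); print(r,cv2.boxPoints(r).round(3).tolist())
o=j&(h<18)&(s>150)
rep("orange",o)
R=cv2.Rodrigues; s_=monitor.state()
from scipy.spatial.transform import Rotation as Ro
q=s_["tcp_rot"]; print(Ro.from_quat([*q[1:],q[0]]).as_matrix().round(3))
crop=im[140:290,190:400]; cv2.imwrite("pics/crop.png",cv2.resize(crop,None,fx=3.6,fy=3.6)[:,:,::-1])
```

```text
green 96 [ 0.4668 -0.2954  0.0654] ext [0.033 0.299 1.362]
red 107 [ 0.5687 -0.3035  0.0637] ext [0.126 0.309 1.362]
blue cap 177 [0.7196 0.0527 0.0736] ext [0.049 0.045 0.017]
beaker 118 [0.4751 0.0144 0.1026] ext [0.063 0.064 1.342]
fx 417.7310561615883
scanner 735 [0.5555 0.1823 0.0846] ext [0.112 0.091 0.012]
((0.5561563968658447, 0.182239830493927), (0.1038130670785904, 0.07555612921714783), 14.931146621704102) [[0.4959999918937683, 0.20499999821186066], [0.515999972820282, 0.13199999928474426], [0.6159999966621399, 0.1589999943971634], [0.597000002861023, 0.23199999332427979]]
whole ((0.5907973051071167, 0.07419353723526001), (0.30484703183174133, 0.22448225319385529), 80.79369354248047) [[0.4560000002384186, -0.057999998331069946], [0.6769999861717224, -0.09399999678134918], [0.7260000109672546, 0.2070000022649765], [0.5040000081062317, 0.24300000071525574]]
jar 351 [ 0.6151 -0.0453  0.0897] ext [0.196 0.062 1.352]
((0.5602225065231323, -0.04727970436215401), (0.195227712392807, 0.061283696442842484), 0.9816600680351257) [[0.4620000123977661, -0.017999999225139618], [0.46299999952316284, -0.07999999821186066], [0.6579999923706055, -0.07599999755620956], [0.6570000052452087, -0.014999999664723873]]
orange 155 [ 0.6069 -0.0509  0.0759] ext [0.196 0.059 1.35 ]
[[ 0.906  0.423 -0.001]
 [ 0.423 -0.906  0.002]
 [-0.    -0.002 -1.   ]]
```

View pics/crop.png

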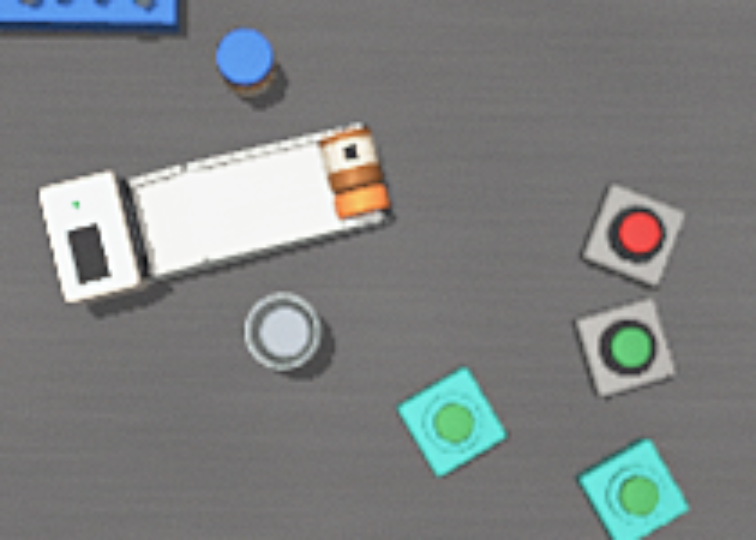

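The crop confirms jar (orange cap near, at the foot) and the grey-boxed green button; the turquoise ones are decoys.

```bash
cat >> h.py <<'E'
from scipy.spatial.transform import Rotation as Ro
def totool(p):
    s=monitor.state(); q=s["tcp_rot"]
    return (Ro.from_quat([*q[1:],q[0]]).inv().apply(np.array(p)-s["eef_pos"])*1000).round(1)
E
python3 - <<'E'
from h import *
c=dict(np.load("top.npz")); W=world(c); im=c["image"]; hsv=cv2.cvtColor(im,cv2.COLOR_RGB2HSV); z=W[...,2]
vv,uu=np.mgrid[:420,:560]; h,s,v=[hsv[...,i].astype(int) for i in range(3)]
def box(a,b,x,y): return (uu>=a)&(uu<=b)&(vv>=x)&(vv<=y)&(z<.3)
def ctr(n,m): 
    r=cv2.minAreaRect(W[m][:,:2].astype(np.float32)); print(n,m.sum(),np.round(r[0],4),np.round(r[1],3),round(r[2],1),np.median(z[m]).round(4)); return np.array(r[0])
g=ctr("green",box(352,376,225,249)&(h>45)&(h<80)&(s>120)&(z>.04))
ctr("red",box(355,380,192,217)&((h<8)|(h>172))&(s>120)&(z>.04))
sc=ctr("scanner",box(195,235,180,228)&(z>.079)&(z<.092))
j=ctr("jar",box(270,305,168,208)&(z>.05))
ctr("wash",box(395,440,240,275)&(z>.1)); ctr("green tq",box(300,330,240,272)&(h>45)&(h<75)&(s>100)&(z>.03)); 
x=(sc-j)/np.linalg.norm(sc-j); print("dist",np.linalg.norm(sc-j),"expect .237",x,np.degrees(np.arctan2(-x[0],x[1])))
st=j-.057*x; print("start",st,totool([*st,.23])); print("green",totool([*g,.12]))
E
```

```text
green 95 [ 0.467  -0.2994] [0.032 0.035] 0.8 0.0517
red 106 [ 0.5702 -0.3065] [0.035 0.038] 41.9 0.0518
scanner 735 [0.5562 0.1822] [0.104 0.076] 14.9 0.0845
jar 345 [ 0.6186 -0.0465] [0.074 0.05 ] 16.5 0.0682
wash 373 [ 0.3985 -0.4618] [0.063 0.066] 56.5 0.1191
green tq 84 [ 0.397  -0.1397] [0.032 0.029] 1.7 0.0515
dist 0.23709922932387203 expect .237 [-0.26325906  0.96472518] 15.263531541381363
start [ 0.63358068 -0.1014851 ] [ 531.2 -164.4  -34.7]
green [296.5 -55.3  75.1]
```

```bash
python3 -m crank '[[0,0,-35,0,0],[45,-15,-35,5,0],[90,-28,-35,10,0],[140,-43,-35,10,0],[185,-57,-35,10,0],[230,-71,-35,10,0],[275,-85,-35,10,0],[320,-99,-35,10,0],[365,-113,-35,10,0],[410,-127,-35,10,0]]'; python3 -c "
from h import *
print(totool([.6336,-.1015,.10]))"
```

```text
time_s: 1.1
eef_pos: [0.5408, -0.1855, 0.2304]
tcp_rot: [-0.0, 0.991, 0.131, -0.0]
wrist_force: [0.5, -0.3, 0.2]
grip_width: 0.0001
gripper_force: 0.0
[111.5 -57.  130.3]
```

```bash
python3 -m crank '[[35,-18,20,0,0],[75,-38,40,0,0],[111,-57,70,0,0],[111,-57,115,0,0],[111,-57,150,0,0],[111,-57,175,0,0],[111,-57,186,0,0],[111,-57,186,0,0],[111,-57,186,0,0]]'
python3 - <<'E'
from h import *
c=capture("scene"); cv2.imwrite("pics/s2.png",cv2.resize(c["image"][180:320,180:380],None,fx=4,fy=4)[:,:,::-1])
print(totool([.6186,-.0465,.048]), totool([.572,.121,.063]), monitor.state()["eef_pos"], monitor.state()["wrist_force"])
E
```

```text
time_s: 2.0
eef_pos: [0.6331, -0.1036, 0.0458]
tcp_rot: [0.0, 0.991, 0.131, 0.001]
wrist_force: [0.0, -1.1, 0.5]
grip_width: -0.0
gripper_force: 0.0
[  0.2 -59.2  -1.5] [  -1.4 -233.   -16.7] [ 0.63373673 -0.10372115  0.04653722] [-0.33100274 -0.79098673  0.17359384]
```

View pics/s2.png

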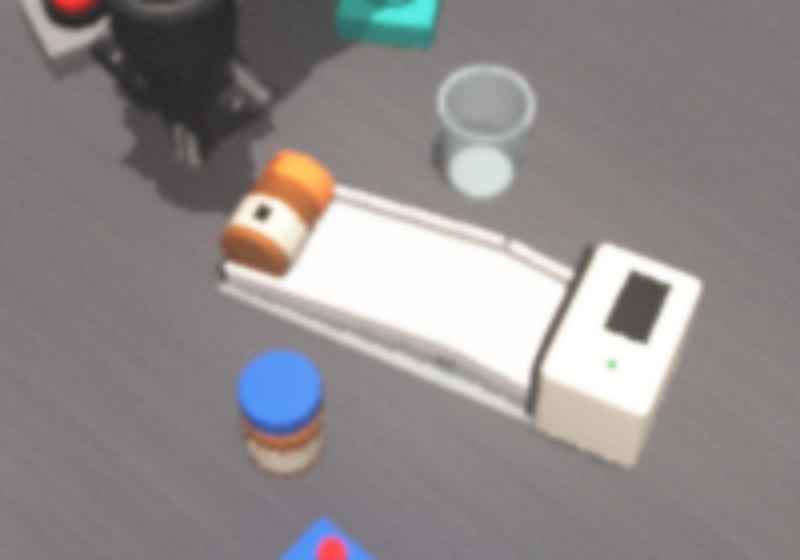

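The picture shows the closed fingertips (190,150) behind the jar (275,215), in line with the gutter. Push now, slowly.

```bash
python3 -m crank '[[0,-5,2,0,0],[0,-10,2,0,0],[0,-14,2,0,0],[0,-18,2,0,0],[0,-21,2,0,0],[0,-24,2,0,0],[0,-27,2,0,0],[0,-30,2,0,0],[0,-33,1,0,0],[0,-36,1,0,0]]'; python3 -c "
from h import *
print(totool([.572,.121,.063]))"
```

```text
time_s: 3.05
eef_pos: [0.623, -0.0684, 0.0439]
tcp_rot: [0.0, 0.991, 0.131, 0.0]
wrist_force: [1.0, -0.5, -0.4]
grip_width: 0.0001
gripper_force: 0.0
[  -0.2 -196.1  -19.1]
```

```bash
python3 -m crank '[[0,-4,0,0,0],[0,-8,-0.5,0,0],[0,-12,-1,0,0],[0,-16,-1.5,0,0],[0,-20,-2,0,0],[0,-24,-2.5,0,0],[0,-28,-3,0,0],[0,-32,-3.5,0,0],[0,-36,-4,0,0],[0,-40,-4.5,0,0]]'
python3 - <<'E'
from h import *
c=capture("scene"); cv2.imwrite("pics/s3.png",cv2.resize(c["image"][180:320,180:380],None,fx=4,fy=4)[:,:,::-1])
print(totool([.572,.121,.063]), monitor.state()["wrist_force"])
E
```

```text
time_s: 4.05
eef_pos: [0.6125, -0.0296, 0.0483]
tcp_rot: [-0.0, 0.991, 0.131, 0.0]
wrist_force: [-0.2, -0.0, -0.2]
grip_width: 0.0003
gripper_force: 0.0
[   0.  -155.3  -14.5] [-0.31328481  0.45207077  0.52962302]
```

View pics/s3.png

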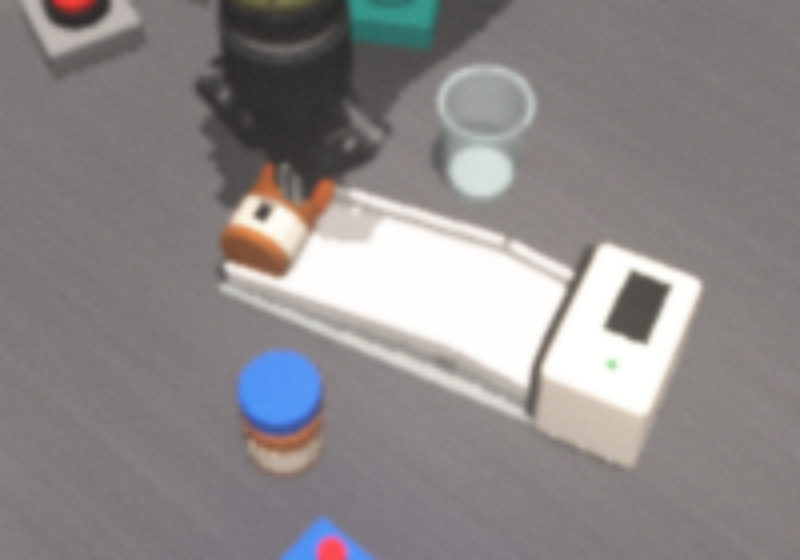

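Run:
```python
from h import *
p=monitor.state()["eef_pos"]; print(p)
ims=[]
for n in("scene","top"):
    c=capture(n); W=world(c)
    q=c["camera_from_world"]@np.r_[p,1]; u,v=c["fx"]*q[0]/q[2]+c["cx"],c["fy"]*q[1]/q[2]+c["cy"]; print(n,"tcp px",u,v,"depth",q[2],c["depth"][int(v),int(u)])
    q=W[int(v)-16:int(v)+8:4,int(u)-12:int(u)+13:4]; print(q.round(3)[:,3:4].reshape(-1,3))
    a,b=int(u)-50,int(v)-50; k=c["image"][b:b+100,a:a+100].copy(); k[50,50]=[255,0,255]; ims.append(cv2.resize(k,(400,400),interpolation=0))
    if n=="scene":
        D=W[b:b+100,a:a+100,2]; 
cv2.imwrite("pics/s4.png",np.hstack(ims)[:,:,::-1])
```

```text
[ 0.61232217 -0.02899286  0.04842457]
scene tcp px 254.53803325539226 236.0190564285837 depth 1.0292591601181238 1.0127329
[[ 0.62  -0.018  0.137]
 [ 0.619 -0.021  0.117]
 [ 0.619 -0.021  0.1  ]
 [ 0.612 -0.03   0.066]
 [ 0.62  -0.023  0.062]
 [ 0.625 -0.019  0.053]]
top tcp px 282.0806654440203 189.98342233700083 depth 1.361010794364449 0.80026805
[[ 0.587 -0.024  0.584]
 [ 0.578 -0.024  0.588]
 [ 0.569 -0.024  0.596]
 [ 0.561 -0.024  0.602]
 [ 0.552 -0.024  0.606]
 [ 0.544 -0.024  0.611]]
```

View pics/s4.png

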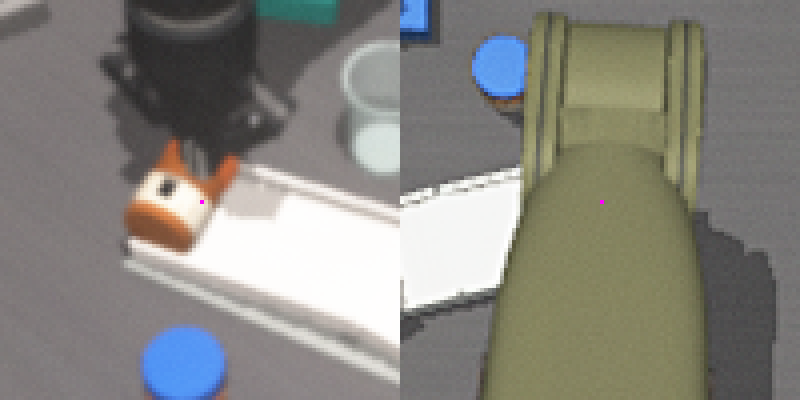

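Run:
```python
from h import *
c=capture("scene"); W=world(c)
for v in range(222,242,2): print(v,[tuple((W[v,u]*1000).astype(int)) for u in range(244,264,3)])
w=capture("wrist"); T=w["tool_from_camera"]; print(T.round(3)); d=w["depth"]
vv,uu=np.mgrid[:420,:560]; P=np.stack([(uu-w["cx"])/w["fx"]*d,(vv-w["cy"])/w["fy"]*d,d],-1)@T[:3,:3].T+T[:3,3]
np.save("P.npy",P); print(np.histogram(P[...,2][d>0],bins=np.arange(-.1,.1,.01)))
cv2.imwrite("pics/w1.png",w["image"][:,:,::-1])
```

```text
222 [(np.int64(573), np.int64(-110), np.int64(-1)), (np.int64(599), np.int64(-67), np.int64(63)), (np.int64(622), np.int64(-30), np.int64(119)), (np.int64(621), np.int64(-20), np.int64(127)), (np.int64(618), np.int64(-12), np.int64(131)), (np.int64(616), np.int64(-5), np.int64(136)), (np.int64(614), np.int64(3), np.int64(141))]
224 [(np.int64(578), np.int64(-105), np.int64(-1)), (np.int64(604), np.int64(-63), np.int64(63)), (np.int64(621), np.int64(-32), np.int64(109)), (np.int64(620), np.int64(-22), np.int64(116)), (np.int64(613), np.int64(-18), np.int64(113)), (np.int64(604), np.int64(-17), np.int64(104)), (np.int64(614), np.int64(3), np.int64(134))]
226 [(np.int64(615), np.int64(-63), np.int64(66)), (np.int64(612), np.int64(-55), np.int64(70)), (np.int64(621), np.int64(-32), np.int64(100)), (np.int64(619), np.int64(-23), np.int64(106)), (np.int64(613), np.int64(-19), np.int64(103)), (np.int64(604), np.int64(-17), np.int64(96)), (np.int64(579), np.int64(-31), np.int64(56))]
228 [(np.int64(621), np.int64(-57), np.int64(68)), (np.int64(618), np.int64(-48), np.int64(74)), (np.int64(62
[... 2157 characters left out ...]
4(-16), np.int64(25))]
[[ 0.    -0.945 -0.328  0.084]
 [ 1.     0.    -0.001  0.002]
 [ 0.001 -0.328  0.945 -0.177]
 [ 0.     0.     0.     1.   ]]
(array([  8408,   6037,   1747,   1063,   1033,    764,     57,   9362,
         4834,   4629,  17065,  21009,   5273,    584, 130246,   9873,
            0,      0,      0]), array([-1.00000000e-01, -9.00000000e-02, -8.00000000e-02, -7.00000000e-02,
       -6.00000000e-02, -5.00000000e-02, -4.00000000e-02, -3.00000000e-02,
       -2.00000000e-02, -1.00000000e-02, -5.55111512e-17,  1.00000000e-02,
        2.00000000e-02,  3.00000000e-02,  4.00000000e-02,  5.00000000e-02,
        6.00000000e-02,  7.00000000e-02,  8.00000000e-02,  9.00000000e-02]))
```

View pics/w1.png

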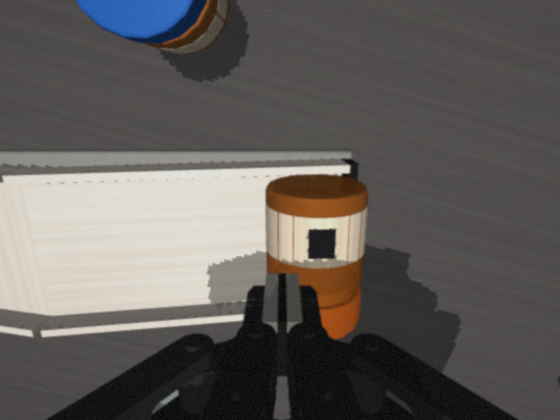

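Run:
```python
from h import *
P=np.load("P.npy")
for v in range(260,345,8): print(v,[tuple((P[v,u]*1000).astype(int).tolist()) for u in (250,262,275,282,290,305,315)])
for v in range(180,260,20): print(v,[tuple((P[v,u]*1000).astype(int).tolist()) for u in (264,270,290,316,340,366)])
```

```text
260 [(-12, -16, 20), (-13, -10, 22), (4, -1, -13), (6, 1, -17), (7, 5, -20), (8, 12, -22), (8, 16, -23)]
268 [(-17, -17, 21), (-18, -10, 22), (0, -1, -13), (2, 1, -17), (84, 1, -177), (4, 12, -22), (4, 16, -22)]
276 [(-23, -17, 22), (-23, -10, 22), (10, -1, -41), (10, 1, -41), (11, 4, -42), (0, 12, -22), (1, 16, -24)]
284 [(-28, -17, 21), (-28, -10, 22), (10, -1, -48), (11, 1, -48), (10, 4, -47), (-3, 12, -22), (-3, 16, -23)]
292 [(6, -10, -47), (6, -6, -47), (11, -1, -54), (10, 1, -53), (10, 4, -53), (6, 10, -47), (5, 14, -45)]
300 [(6, -10, -52), (6, -6, -52), (10, 0, -59), (10, 1, -59), (11, 4, -60), (6, 10, -52), (6, 14, -51)]
308 [(6, -10, -58), (6, -5, -57), (10, 0, -64), (10, 1, -63), (10, 4, -63), (7, 9, -58), (6, 13, -57)]
316 [(6, -9, -62), (10, -5, -68), (10, 0, -69), (11, 1, -69), (11, 4, -69), (6, 9, -63), (6, 13, -62)]
324 [(12, -8, -75), (11, -4, -75), (9, 0, -71), (10, 1, -73), (10, 4, -72), (11, 8, -74), (11, 12, -74)]
332 [(12, -8, -80), (13, -4, -80), (12, 0, -79), (6, 1, -71), (11, 4, -78), (12, 8, -80), (12, 11, -80)]
340 [(12, -7, -84), (11, -4, -82), (9, 0, -80), (3, 1, -72), (12, 3, -83), (11, 8, -83), (11, 11, -83)]
180 [(34, -8, 22), (34, -4, 23), (38, 5, 8), (38, 18, 8), (38, 30, 7), (28, 53, 48)]
200 [(23, -8, 22), (33, -3, -10), (36, 5, -19), (37, 16, -23), (36, 26, -22), (32, 40, -8)]
220 [(11, -8, 22), (23, -4, -10), (27, 5, -20), (28, 16, -23), (27, 26, -21), (20, 43, -1)]
240 [(0, -8, 21), (13, -4, -10), (17, 5, -19), (19, 16, -24), (18, 27, -22), (-12, 56, 49)]
```

Run:
```python
from h import *
P=np.load("P.npy")
vv,uu=np.mgrid[:420,:560]
m=(vv>270)&(P[...,2]<-.035)&(P[...,2]>-.17)
for a in range(-70,70,5):
    k=m&(P[...,1]*1000>=a)&(P[...,1]*1000<a+5)
    if k.sum()>3: print(a,k.sum(),"zmax",np.percentile(P[k][:,2],99).round(3),"x",P[k][:,0].min().round(3),P[k][:,0].max().round(3))
```

```text
-55 73 zmax -0.107 x 0.011 0.013
-50 461 zmax -0.102 x 0.01 0.013
-45 836 zmax -0.097 x 0.01 0.013
-40 1262 zmax -0.09 x -0.009 0.013
-35 1863 zmax -0.085 x -0.009 0.013
-30 1622 zmax -0.081 x -0.009 0.014
-25 1546 zmax -0.08 x -0.009 0.014
-20 778 zmax -0.077 x -0.001 0.018
-15 1850 zmax -0.046 x 0.006 0.018
-10 2363 zmax -0.043 x 0.006 0.018
-5 2621 zmax -0.04 x -0.013 0.018
0 1803 zmax -0.04 x -0.012 0.013
5 2648 zmax -0.042 x -0.009 0.018
10 2367 zmax -0.043 x 0.006 0.019
15 1102 zmax -0.076 x 0.006 0.018
20 1106 zmax -0.078 x -0.007 0.014
25 1653 zmax -0.08 x -0.009 0.015
30 1720 zmax -0.082 x -0.009 0.014
35 1693 zmax -0.087 x -0.009 0.013
40 1033 zmax -0.093 x 0.01 0.013
45 691 zmax -0.099 x 0.01 0.013
50 288 zmax -0.104 x 0.011 0.013
55 4 zmax -0.11 x 0.011 0.012
```

The wrist view shows the fingertips above the jar. Depth puts their real end about 39 mm behind the stated TCP, so the jar is untouched at the foot. I'll back off, lower by that amount, and push again.

```bash
python3 -m crank '[[0,25,0,0,0],[0,55,0,0,0],[0,84,0,0,0],[0,84,15,0,0],[0,84,30,0,0],[0,84,42,0,0],[0,84,42,0,0],[0,84,42,0,0]]'; python3 -c "
from h import *
print(totool([.572,.121,.063]))"
```

```text
time_s: 5.1
eef_pos: [0.6342, -0.1109, 0.0062]
tcp_rot: [-0.0, 0.991, 0.131, -0.0]
wrist_force: [1.3, -0.4, -0.0]
grip_width: 0.0001
gripper_force: 0.0
[ 1.000e-01 -2.401e+02 -5.680e+01]
```

```bash
python3 -m crank '[[0,-8,0,0,0],[0,-16,0,0,0],[0,-20,0,0,0],[0,-23,0,0,0],[0,-26,0,0,0],[0,-29,0,0,0],[0,-32,0,0,0],[0,-35,0,0,0],[0,-38,0,0,0],[0,-41,0,0,0]]'
cat > look.py <<'E'
from h import *
import sys
s=monitor.state()
w=capture("wrist"); T=w["tool_from_camera"]; d=w["depth"]
vv,uu=np.mgrid[:420,:560]; P=np.stack([(uu-w["cx"])/w["fx"]*d,(vv-w["cy"])/w["fy"]*d,d],-1)@T[:3,:3].T+T[:3,3]
q=s["tcp_rot"]; R=Ro.from_quat([*q[1:],q[0]]).as_matrix(); W=P@R.T+s["eef_pos"]
x=np.array([-.2633,.9647]); o=np.array([.5562,.1822])-.124*x   # gutter frame
g=(W[...,:2]-o)@np.stack([x,[-x[1],x[0]]],1); z=W[...,2]
hsv=cv2.cvtColor(w["image"],cv2.COLOR_RGB2HSV)
m=(d>0)&(hsv[...,0]<16)&(hsv[...,1]>150)&(abs(g[...,1])<.05)&(g[...,0]>-.16)&(g[...,0]<.1)&(z>.045)&(z<.11)
G=np.c_[g[m],z[m]]; 
print("tip gutter",((s["eef_pos"][:2]-o)@np.stack([x,[-x[1],x[0]]],1)).round(4),"force",np.round(s["wrist_force"],1))
if m.sum()>20: print("jar x range",np.percentile(G[:,0],[1,99]).round(4),"y",np.percentile(G[:,1],[1,99]).round(4),"ridge",G[G[:,2]>np.percentile(G[:,2],90)].mean(0).round(4))
if len(sys.argv)>1: cv2.imwrite(sys.argv[1],w["image"][:,:,::-1])
E
python3 look.py
```

```text
time_s: 6.1
eef_pos: [0.6247, -0.0719, 0.007]
tcp_rot: [0.001, 0.991, 0.13, 0.001]
wrist_force: [1.4, -3.4, 3.5]
grip_width: -0.0003
gripper_force: 1.9
tip gutter [-0.1392  0.0008] force [ 1.4 -3.4  3.5]
jar x range [-0.1269 -0.0825] y [-0.038   0.0271] ridge [-0.1044 -0.013   0.0776]
```

```bash
python3 -m crank '[[0,-4,-0.6,0,0],[0,-8,-1.1,0,0],[0,-12,-1.7,0,0],[0,-16,-2.3,0,0],[0,-20,-2.8,0,0],[0,-24,-3.4,0,0],[0,-28,-4,0,0],[0,-32,-4.5,0,0],[0,-36,-5.1,0,0],[0,-40,-5.7,0,0]]'; python3 look.py
```

```text
time_s: 7.15
eef_pos: [0.613, -0.0324, 0.0119]
tcp_rot: [-0.0, 0.991, 0.131, -0.0]
wrist_force: [0.2, -2.9, 2.7]
grip_width: -0.0001
gripper_force: 1.7
tip gutter [-0.098   0.0017] force [ 0.2 -2.9  2.7]
jar x range [-0.0858 -0.0413] y [-0.0376  0.0269] ridge [-0.0628 -0.0125  0.0826]
```

```bash
python3 -m crank '[[0,-4,-0.6,0,0],[0,-8,-1.1,0,0],[0,-12,-1.7,0,0],[0,-16,-2.3,0,0],[0,-20,-2.8,0,0],[0,-24,-3.4,0,0],[0,-28,-4,0,0],[0,-32,-4.5,0,0],[0,-36,-5.1,0,0],[0,-40,-5.7,0,0]]' && python3 -m crank '[[0,-4,-0.6,0,0],[0,-8,-1.1,0,0],[0,-12,-1.7,0,0],[0,-16,-2.3,0,0],[0,-20,-2.8,0,0],[0,-24,-3.4,0,0],[0,-28,-4,0,0],[0,-32,-4.5,0,0],[0,-36,-5.1,0,0],[0,-40,-5.7,0,0]]'; python3 look.py
```

```text
time_s: 8.2
eef_pos: [0.6034, 0.0058, 0.0181]
tcp_rot: [0.0, 0.991, 0.131, 0.0]
wrist_force: [1.1, -3.4, 4.4]
grip_width: 0.0
gripper_force: 2.4
time_s: 9.2
eef_pos: [0.5923, 0.0448, 0.0233]
tcp_rot: [-0.0, 0.991, 0.131, -0.0]
wrist_force: [-0.2, -3.4, 3.7]
grip_width: -0.0003
gripper_force: 1.8
tip gutter [-0.018   0.0013] force [-0.2 -3.4  3.7]
jar x range [-0.006   0.0868] y [-0.0381  0.0319] ridge [ 0.0165 -0.0138  0.0922]
```

Now slowly over the crest: about 22 more mm.

```bash
python3 -m crank '[[0,-3,-0.5,0,0],[0,-6,-0.8,0,0],[0,-8,-1.1,0,0],[0,-10,-1.4,0,0],[0,-12,-1.7,0,0],[0,-14,-2,0,0],[0,-16,-2.3,0,0],[0,-18,-2.5,0,0],[0,-20,-2.8,0,0],[0,-22,-3,0,0]]';  python3 look.py
```

```text
time_s: 10.25
eef_pos: [0.5868, 0.0659, 0.0264]
tcp_rot: [-0.0, 0.991, 0.131, -0.0]
wrist_force: [0.7, 0.0, -0.0]
grip_width: -0.0001
gripper_force: 0.0
tip gutter [0.0038 0.0011] force [ 0.7  0.  -0. ]
jar x range [0.0367 0.0865] y [-0.0386  0.0294] ridge [ 0.0601 -0.0087  0.0876]
```

The force has dropped to zero and the jar ridge is at x = 60 mm, which is the seat. Retreat upward.

```bash
python3 -m crank '[[0,15,-2,0,0],[0,30,-10,0,0],[0,45,-40,0,0],[0,60,-80,0,0],[0,75,-110,0,0],[0,75,-110,0,0]]'; python3 look.py pics/w2.png; python3 -c "
from h import *
print(totool([.467,-.2994,.10]))"
```

```text
time_s: 10.9
eef_pos: [0.6111, -0.0102, 0.1424]
tcp_rot: [0.001, 0.992, 0.129, 0.005]
wrist_force: [-0.4, 0.0, 0.2]
grip_width: -0.0004
gripper_force: 0.0
tip gutter [-0.0761 -0.0023] force [-0.4  0.   0.2]
jar x range [0.0367 0.0865] y [-0.0382  0.035 ] ridge [0.0612 0.0058 0.0871]
[-212.2  243.9   38.9]
```

View pics/w2.png

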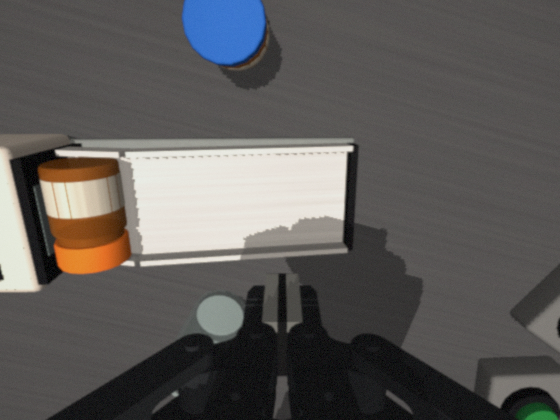

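The jar at (85,215) lies in the dip against the black stop. On to the green button.

```bash
python3 -m crank '[[-30,35,0,0,0],[-60,70,0,0,0],[-90,105,0,0,0],[-120,140,0,0,0],[-150,175,0,0,0],[-182,210,0,0,0],[-212,244,20,0,0],[-212,244,60,0,0],[-212,244,60,0,0],[-212,244,60,0,0]]'
python3 - <<'E'
from h import *
print(totool([.467,-.2994,.052]),monitor.state()["wrist_force"])
w=capture("wrist"); T=w["tool_from_camera"]; d=w["depth"]
vv,uu=np.mgrid[:420,:560]; P=np.stack([(uu-w["cx"])/w["fx"]*d,(vv-w["cy"])/w["fy"]*d,d],-1)@T[:3,:3].T+T[:3,3]
h=cv2.cvtColor(w["image"],cv2.COLOR_RGB2HSV); m=(d>0)&(h[...,0]>45)&(h[...,0]<80)&(h[...,1]>120)
m&=(abs(P[...,0])<.05)&(abs(P[...,1])<.05)
if m.sum()>10: print(m.sum(),P[m].min(0),P[m].max(0),np.median(P[m],axis=0))
cv2.imwrite("pics/w3.png",w["image"][:,:,::-1])
E
```

```text
time_s: 11.95
eef_pos: [0.4633, -0.2965, 0.0754]
tcp_rot: [-0.001, 0.991, 0.131, -0.002]
wrist_force: [0.4, 0.5, 0.4]
grip_width: 0.0002
gripper_force: 0.0
[ 2.9  3.9 23.4] [0.38442668 0.52562397 0.37541039]
2937 [-0.02027567 -0.01485131  0.02197672] [0.01977093 0.02154706 0.03559137] [0.00368073 0.00271407 0.0241881 ]
```

View pics/w3.png

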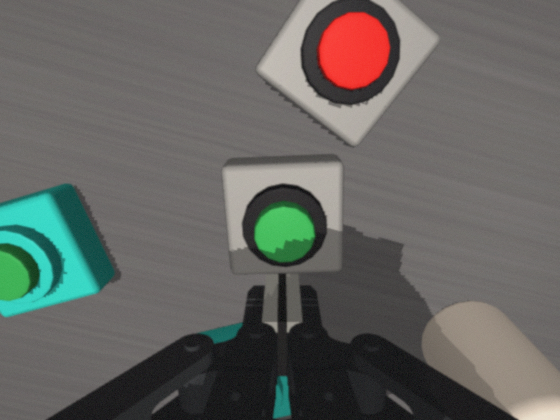

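The green button at (285,232) in its grey box lies under the fingers. Red, at (355,50), is well clear. Descend and watch the force.

```bash
python3 -m crank '[[2,3,20,0,0],[2,3,40,0,0],[2,3,52,0,0],[2,3,56,0,0],[2,3,58,0,0],[2,3,60,0,0],[2,3,60,0,0]]'; python3 -m crank '[[0,0,1,0,0],[0,0,2,0,0],[0,0,3,0,0],[0,0,3,0,0]]'
```

```text
time_s: 12.7
eef_pos: [0.4681, -0.3, 0.017]
tcp_rot: [0.0, 0.991, 0.131, 0.0]
wrist_force: [-0.7, -0.8, -0.3]
grip_width: -0.0
gripper_force: 0.0
time_s: 13.1
eef_pos: [0.4682, -0.3001, 0.0138]
tcp_rot: [0.0, 0.991, 0.131, 0.001]
wrist_force: [0.7, 0.2, 2.4]
grip_width: 0.0004
gripper_force: 1.5
```

```bash
python3 -m crank '[[0,0,1,0,0],[0,0,2,0,0],[0,0,3,0,0],[0,0,3,0,0]]';python3 -m crank '[[0,0,1,0,0],[0,0,2,0,0],[0,0,2,0,0]]'
```

```text
time_s: 13.5
eef_pos: [0.4681, -0.3001, 0.0106]
tcp_rot: [0.0, 0.991, 0.131, 0.0]
wrist_force: [1.6, 0.2, 4.8]
grip_width: 0.0001
gripper_force: 2.4
time_s: 13.8
eef_pos: [0.4682, -0.3002, 0.0103]
tcp_rot: [0.001, 0.991, 0.131, 0.001]
wrist_force: [-1.9, 2.0, 15.8]
grip_width: -0.0
gripper_force: 8.1
```

The force climbed to 16 N with no further motion, so the button is rigidly at its end of travel. Release.

```bash
python3 -m crank '[[0,0,-4,0,0],[0,0,-10,0,0],[0,0,-30,0,0],[0,0,-70,0,0],[0,0,-110,0,0],[0,0,-150,0,0],[0,0,-150,0,0],[0,0,-150,0,0]]'
python3 - <<'E'
from h import *
c=capture("scene"); cv2.imwrite("pics/end.png",c["image"][:,:,::-1])
print(monitor.state()["wrist_force"])
E
```

```text
time_s: 14.6
eef_pos: [0.4675, -0.2998, 0.1588]
tcp_rot: [0.0, 0.991, 0.131, 0.0]
wrist_force: [-1.0, 0.9, -0.3]
grip_width: -0.0002
gripper_force: 0.0
[-0.48675661  0.26958796 -0.9064316 ]
```

View pics/end.png

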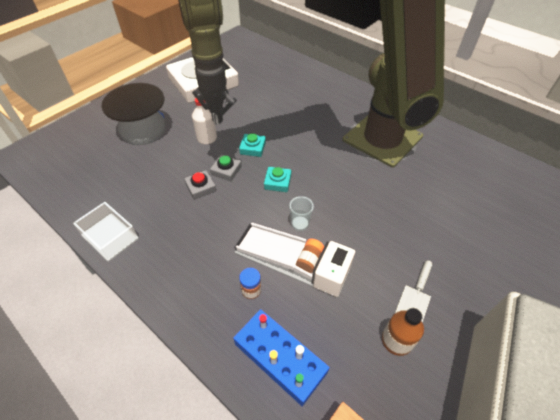

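The jar sits at the stop (310,253), the green button (225,160) is up, and everything else is where it was.

```bash
python3 -c "
from rig import workorder
print(workorder.close_job())"
```

```text
the job is handed in; nothing more can be done
None
```

I pushed the jar over the crest and it rests against the end stop; I then pressed the green button fully and released it, nothing else was moved, and the job was handed in at about 15 s.

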